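# Put the T-handled socket key away in its case

### The job

Put the T-handled socket key away: pull it up out of the tube holder, lay it flat inside the open steel case without letting it fall, and shut the lid fully. Then swing the hasp on the lid's front edge down over the catch until it lies flat against the front of the case. Leave the other two tools standing in the holder and all the other things on the bench where they are.

Things in the scene. Friction and masses are not known exactly. Their poses are not given: they have to be found in the camera images.
- key: T-handled socket key, 177 mm long: a steel rod of 10 mm diameter with a black cross bar (56 mm long, 18 mm diameter, flat ends) at the top and a socket end of 14 mm diameter and 25 mm length at the foot; 0.15 kg. It stands loosely (leaning up to about 5 degrees) in one of the holder's three tubes. Origin: centre of the foot's end face; z runs along the rod to the cross bar, x along the cross bar.
- key_bar (a point): Centre of the key's cross bar, 168 mm from the foot along the key's z; axes as the key's.
- holder: Tool holder, fixed: a dark steel plate 80 x 250 x 6 mm with three upright open steel tubes in a row along its y, at y = -85, 0 and +85 mm; each tube has 30 mm outer and 20 mm inner diameter, its mouth 96 mm and its inner floor 10 mm above the bench. Origin: centre of the plate's underside. It stands to the robot's left or right.
- case: Open-topped grey steel case, fixed: 170 (x) x 250 (y) x 60 mm high, walls and floor 5 mm, so inside 160 x 240 x 55 mm. Origin: centre of its underside; its front (with the catch, a small steel staple in the middle, 40 mm above the bench, standing out 11 mm) faces its -x, towards the robot. The lid hinges on the far (+x) top edge. It stands on the other side from the holder.
- lid (a joint): Lid angle in rad: 0 = shut flat on the case, 1.57 = upright, opens up to 1.9; it begins open. Stiff hinge: it stays where it is left and takes about 3.5 N at its free edge to move.
- lid_hinge (a point): Point on the lid's hinge axis (the axis runs along the case's y), in the middle of the far top edge of the case, 60.5 mm above the bench.
- lid_edge (a point): Middle of the free edge of the lid, on its outer (upper, when shut) face, 170 mm from the hinge. The lid is a plain steel slab 170 x 250 x 8 mm with no knob; it can be pushed anywhere along its free edge beside the hasp.
- hasp (a joint): Hasp angle relative to the lid in rad: 0 = hanging flat down over the catch on the front of the shut case, 1.57 = sticking straight out in line with the lid, up to 2.6; it stays where it is left (light friction, under 1 N at its tip).
- hasp_pivot (a point): Point on the hasp's pivot (parallel to the lid's hinge), in the middle of the lid's free edge, 6 mm beyond it; 64 mm above the bench when the lid is shut.
- hasp_tip (a point): Middle of the free end of the hasp, a steel plate with a slot, 36 mm wide, 4 mm thick, reaching 44 mm from its pivot.
- screwdriver: Screwdriver with a thick black round handle (26 mm diameter), 190 mm long, standing in another tube; to be left. Origin at its foot, z along it.
- file: Flat file with a slim black round handle (18 mm diameter), 195 mm long, standing in the remaining tube; to be left. Origin at its foot, z along it.
- elbow: Steel pipe elbow lying on the bench, tube 28 mm, about 60 mm across; to be left. Origin on the bench beside its middle.
- coupling: Steel pipe coupling, a ring of 48 mm diameter, 30 mm high; to be left. Origin: centre of its underside.
- reducer: Steel cone reducer, 52 mm diameter at the foot, 60 mm high; to be left. Origin: centre of its underside.
- carton: Cardboard carton 70 x 110 x 45 mm; to be left. Origin: centre of its underside.
- jar: Clear jar with a steel cap, 64 mm diameter, 75 mm high; to be left. Origin: centre of its underside.
- disc: Dark cutting disc lying flat, 116 mm diameter, 6 mm thick; to be left. Origin: centre of its underside.
Things that resemble listed ones, but are neither listed nor needed, are in the scene too. Leave any orange or yellow look-alike of the key alone.

How it is judged:
By the outcome, as a careful person would: the job done as asked, in the order asked, and still so for the second after the job is handed in, with the robot touching nothing.
It also fails if it takes over 72 s, if anything falls off the work surface, if the arm or the gripper's body presses on something with over 40 N, if the wrist force passes 120 N, or if a joint passes its speed limit or range.

### The arm

A 6-joint arm with a two-finger parallel gripper is mounted at the origin on the work surface. World frame = base frame: x ahead of the robot, y to its left, z up, the work surface at z = 0. Lengths are in m, angles in rad, forces in N, time in s.
With the tool pointing down it reaches from about 0.425 to 0.95 m from the base axis. Payload 3.5 kg.
Tool frame: the origin (TCP) lies on the centre line of the jaws, within the pads' length; the fingertips stand 8 mm ahead of it and the grasp point (between the pads) lies 11 mm behind it; z points along the fingers, y is the line along which they close (so a half turn about z gives the same grasp; the last joint's range is limited). The gripper opens to 85 mm and grips with 20 to 120 N. Pads are 22 mm wide; open, the fingers measure 114 mm over their backs; the gripper's body (76 mm by 85 mm) begins 54 mm behind the grasp point. The pads swing forward as they close: fully open they stand 13 mm farther back than shut.
Start: joints at [-0.15, 0.286, 1.577, -0, 1.279, -0.15], TCP at [0.675, 0, 0.239] pointing down, gripper open.
Joint ranges: [-2.77, 2.77], [-0.9, 2.22], [0.21, 2.48], [-1.53, 4.67], [0.24, 2.81], [-2.84, 2.84]. Speed limits (rad/s): [2.79, 2.79, 3.14, 3.14, 3.14, 3.14].

### API

Orientations are given as a unit quaternion [x, y, z, w].
In Python, from plant import ctrl gives the robot as it stands. The module is installed in compiled form; this text tells all that it offers.
- The arm moves only by the tool send_rows, never from a script. Its argument "steps" is a list of rows, each a list of 5 numbers: the shift along the tool's x, y, z in m, then the turn about the tool's z in degrees, then the opening, from -1 (shut) to 1 (fully open). A call has 1 to 12 rows; each row is the pose to reach, as a shift and turn from the pose commanded when the call began, along the tool's axes at that moment; what a row does not reach only later rows make up. A row lasts 1/10 s, in which the tool goes at most 50 mm and 8.59 degrees, less where a joint would pass 70% of its speed; a pose out of reach is approached as far as the arm can. A call with a gripper value outside its range is refused whole. The fingers move at their own pace and stop on an object; "squeeze" is the grip in N (left out, the last holds). Time passes only in rows, so rows that repeat a pose let the fingers close. It gives the time, the measured TCP pose, the force, the opening and the grip force at its end, in the units of the state.
- ctrl.get_state(): the state, without advancing time (a new reading comes with each control period).
- ctrl.read_camera(name): name is "scene" or "side" or "wrist"; returns the picture (384x512x3 uint8, red, green, blue); there is no depth.
- ctrl.calibration(name): a dict with "intrinsics" (3x3 intrinsics, pixels), "extrinsics" (4x4, takes a point from world to camera coordinates); the wrist camera has in their place "tool_from_camera" (4x4, takes a point from camera to tool coordinates, whose origin is the TCP and whose axes are the flange's). Camera axes: x right, y up, looking along -z (the intrinsics and any distortion apply to the point x, -y, -z); pixel columns grow to the right and rows downward; lengths in m; the calibration is good to about 2 mm. A picture is of the moment at which its call begins: read the wrist's pose just before it. calibration takes no time and is no camera call.
- ctrl.sign_off(): hands the job in; it is judged then, once.
The state is a dict: "time": time; "qpos": joint angles; "dq": joint speeds; "joint_efforts": joint torques, N m; "eef_pos": TCP position; "tcp_rot": TCP orientation; "contact_force": force on the tool from outside, world axes, zero at the start; "wrist_torque": the same for the moment, N m; "opening": opening from 0.0 (shut) to 1.0 (fully open); "finger_force": force on a finger pad.
Only numpy, scipy, OpenCV 4.12 (cv2) and the standard library are available. Lean on these libraries where they do the work, as an engineer would, in place of code of your own. Each camera call takes 0.05 s, during which the arm holds its last target. There are 200 camera calls.

## Working session

There is one attempt and no reset: what is moved stays moved. The work goes in short steps, Python scripts to look and compute and a tool call to move; the robot and the scene stay as the last step left them, time stands still between calls to the robot, and variables do not carry over. Pictures are saved under pics/ and viewed, at most 10 in all, crops included, and the job is handed in when it is done.

Besides the shell and the picture viewer there is one more tool, called after "Call:" in YAML: its name, and indented under it one key for each argument. send_rows: Moves the arm, as the interface text tells. Its arguments: {"type":"object","properties":{"steps":{"type":"array","items":{"type":"array","items":{"type":"number"}}},"squeeze":{"type":"number"}},"required":["steps"]}

```bash
mkdir -p pics; python3 - <<'E'
from plant import ctrl
import cv2, numpy as np
np.set_printoptions(precision=4,suppress=True)
s=ctrl.get_state(); print(s)
for n in ["scene","side","wrist"]:
    c=ctrl.calibration(n); print(n,c)
    im=ctrl.read_camera(n); cv2.imwrite(f"pics/{n}0.png",im[:,:,::-1])
a=cv2.imread("pics/scene0.png"); cv2.imwrite("pics/scene0b.png",cv2.resize(a,(800,600),interpolation=cv2.INTER_CUBIC))
a=cv2.imread("pics/side0.png"); cv2.imwrite("pics/side0b.png",cv2.resize(a,(800,600),interpolation=cv2.INTER_CUBIC))
E
```

```text
{'time': 0.0, 'qpos': array([-0.15  ,  0.2872,  1.5782, -0.    ,  1.2786, -0.15  ]), 'dq': array([ 0.001 , -0.0004, -0.0013,  0.0011, -0.    , -0.001 ]), 'joint_efforts': array([ -0.0002, -40.5981, -29.2628,  -0.0002,   0.0058,   0.    ]), 'eef_pos': array([0.6743, 0.0001, 0.2379]), 'tcp_rot': array([ 0.7071,  0.7071, -0.0007, -0.001 ]), 'contact_force': array([ 0.208 ,  0.2648, -0.0258]), 'wrist_torque': array([-0.0196,  0.0181,  0.0002]), 'finger_force': 0.0, 'opening': 1.0005365850461732}
scene {'intrinsics': array([[469.2285,   0.    , 257.2676],
       [  0.    , 469.2285, 183.9551],
       [  0.    ,   0.    ,   1.    ]]), 'extrinsics': array([[-0.9026,  0.4305,  0.004 ,  0.5272],
       [-0.247 , -0.5254,  0.8142,  0.0482],
       [ 0.3526,  0.7339,  0.5806, -1.4282],
       [ 0.    ,  0.    ,  0.    ,  1.    ]])}
side {'intrinsics': array([[384.3138,   0.    , 254.1071],
       [  0.    , 384.3138, 190.8697],
       [  0.    ,   0.    ,   1.    ]]), 'extrinsics': array([[-0.9542, -0.299 , -0.0069,  0.5437],
       [ 0.2194, -0.7154,  0.6634, -0.1987],
       [-0.2033,  0.6315,  0.7482, -0.7818],
       [ 0.    ,  0.    ,  0.    ,  1.    ]])}
wrist {'intrinsics': array([[297.2188,   0.    , 248.8027],
       [  0.    , 297.2188, 197.1731],
       [  0.    ,   0.    ,   1.    ]]), 'tool_from_camera': array([[-0.0011,  0.961 ,  0.2766,  0.0686],
       [ 1.    ,  0.001 ,  0.0007,  0.0004],
       [ 0.0004,  0.2766, -0.961 , -0.1337],
       [ 0.    ,  0.    ,  0.    ,  1.    ]])}
```

View pics/scene0b.png

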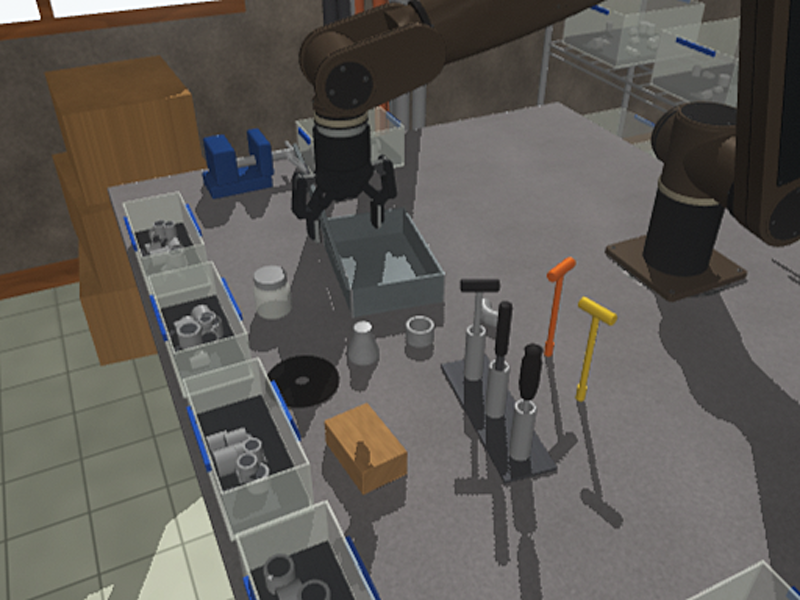

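View pics/side0b.png

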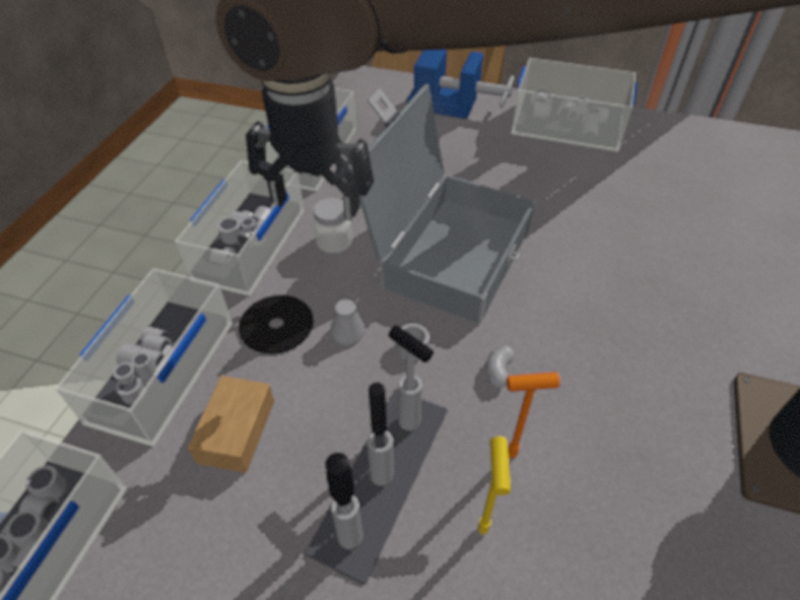

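The key (black T-bar) is in the holder tube nearest the case. In scene its bar is at about (480,286) of 800, in side at (411,343). The case is open at about (390,260) in scene. The hasp sits at about (382,105) in side, on the lid's upper edge.

```bash
python3 - <<'E'
import cv2,numpy as np
s=cv2.imread("pics/scene0.png");d=cv2.imread("pics/side0.png")
def c(im,u,v,w,h,k): return cv2.resize(im[v:v+h,u:u+w],(w*k,h*k),interpolation=cv2.INTER_CUBIC)
A=c(s,280,170,100,75,4);B=c(d,240,200,100,75,4);C=c(s,200,130,100,75,4);D=c(d,225,50,133,100,3)[:300,:400]
D=cv2.copyMakeBorder(D,0,300-D.shape[0],0,400-D.shape[1],cv2.BORDER_CONSTANT)
cv2.imwrite("pics/comp.png",np.vstack([np.hstack([A,B]),np.hstack([C,D])]))
E
```

```text
(no output)
```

View pics/comp.png

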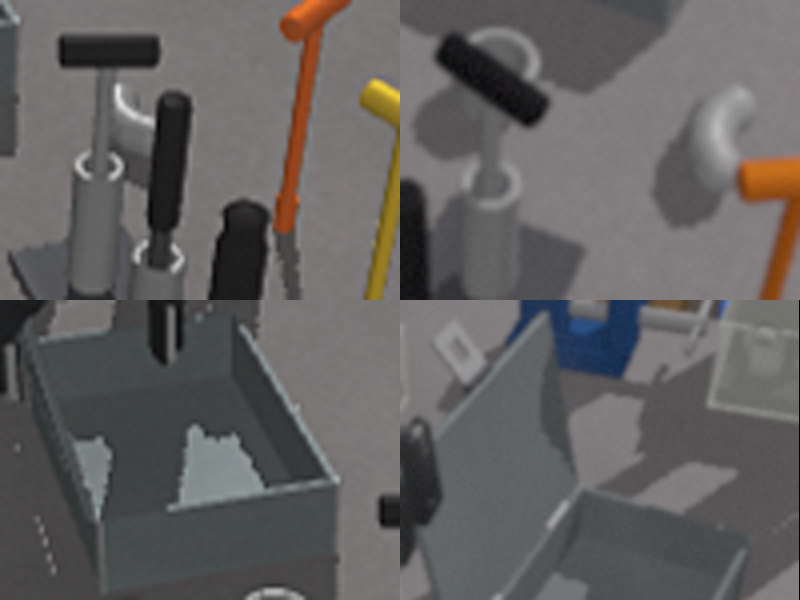

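```bash
cat > h.py <<'E'
from plant import ctrl
import cv2,numpy as np
from scipy.spatial.transform import Rotation as R
np.set_printoptions(precision=4,suppress=True)
F=np.diag([1,-1,-1.])
def P(n):
    c=ctrl.calibration(n); K=c["intrinsics"]
    if n=="wrist":
        s=ctrl.get_state(); T=np.eye(4);T[:3,:3]=R.from_quat(s["tcp_rot"]).as_matrix();T[:3,3]=s["eef_pos"]
        E=np.linalg.inv(T@c["tool_from_camera"])
    else: E=c["extrinsics"]
    return K@F@E[:3]
def ray(p,uv):
    M=p[:,:3]; C=-np.linalg.solve(M,p[:,3]); d=np.linalg.solve(M,[*uv,1]); return C,d
def atz(p,uv,z):
    C,d=ray(p,uv); return C+d*(z-C[2])/d[2]
def tri(p1,a,p2,b):
    C1,d1=ray(p1,a);C2,d2=ray(p2,b)
    t=np.linalg.lstsq(np.c_[d1,-d2],C2-C1,rcond=None)[0]
    x,y=C1+d1*t[0],C2+d2*t[1]; return (x+y)/2,np.linalg.norm(x-y)
def proj(p,X): q=p@[*X,1]; return q[:2]/q[2]
E
python3 - <<'E'
from h import *
s,d=P("scene"),P("side")
for n,a,b in [("barL",(295.75,182.5),(251.75,211.25)),("barR",(319.25,182.5),(275,227.5)),("mouth",(304.75,211.25),(262.75,246.5)),
 ("c+x+y",(225,183.75),(247,167.7)),("c-x+y",(284.25,175.5),(307.2,190.7)),("c-x-y",(259.5,134.5),(340.9,132)),("c+x-y",(206.25,141.25),(285.7,112.7))]:
    print(n,*tri(s,a,d,b),atz(s,a,.06),atz(d,b,.06))
print(atz(s,(304.75,211.25),.096),atz(d,(262.75,246.5),.096))
E
```

```text
barL [0.5398 0.1053 0.1777] 0.0022296004247852924 [ 0.4529 -0.0356  0.06  ] [0.57   0.0151 0.06  ]
barR [0.4906 0.1264 0.1761] 0.0017265563718226722 [ 0.3958 -0.0088  0.06  ] [0.5097 0.0425 0.06  ]
mouth [0.5153 0.1159 0.0924] 0.0008283867047398979 [0.4931 0.0813 0.06  ] [0.5209 0.0959 0.06  ]
c+x+y [ 0.6243 -0.1166  0.0545] 0.002077095374408009 [ 0.627 -0.111  0.06 ] [ 0.6219 -0.1101  0.06  ]
c-x+y [ 0.4662 -0.0773  0.0615] 0.0015177036592569405 [ 0.4652 -0.0781  0.06  ] [ 0.4666 -0.0796  0.06  ]
c-x-y [ 0.4256 -0.3156  0.0565] 0.001657656911830509 [ 0.428  -0.3116  0.06  ] [ 0.4253 -0.31    0.06  ]
c+x-y [ 0.5882 -0.3602  0.0502] 0.0012764101502214212 [ 0.5937 -0.3431  0.06  ] [ 0.5858 -0.3485  0.06  ]
[0.5178 0.1192 0.096 ] [0.5145 0.1187 0.096 ]
```

Call:
send_rows:
  steps:
    - [0.06,-0.08,-0.03,12,1]
    - [0.116,-0.159,-0.03,23,1]
    - [0.116,-0.159,-0.03,23,1]
    - [0.116,-0.159,-0.03,23,1]
    - [0.116,-0.159,-0.03,23,1]
    - [0.116,-0.159,-0.03,23,1]
    - [0.116,-0.159,-0.03,23,1]

```text
time: 0.85
eef_pos: [0.5165, 0.1156, 0.2693]
tcp_rot: [0.834, 0.552, 0.0, 0.0]
contact_force: [0.2, -0.8, 0.1]
opening: 1.006
finger_force: 0.0
```

```bash
python3 - <<'E'
from h import *
s=ctrl.get_state();print(s["eef_pos"],s["qpos"]);np.save("w1.npy",P("wrist"))
im=ctrl.read_camera("wrist")[:,:,::-1];cv2.imwrite("pics/w1.png",im)
d=ctrl.read_camera("side")[:,:,::-1]
a=cv2.resize(im,(533,400),interpolation=cv2.INTER_CUBIC)
b=cv2.resize(d[50:200,225:358],None,fx=2,fy=2,interpolation=cv2.INTER_CUBIC)
o=np.zeros((600,800,3),np.uint8);o[:400,:533]=a;o[:300,534:800]=b
c=cv2.resize(im[60:260,150:350],(0,0),fx=1,fy=1);cv2.imwrite("pics/w1c.png",o)
E
```

```text
[0.5165 0.1156 0.2693] [ 0.0286 -0.0608  1.9003 -0.0003  1.3017  0.4304]
```

View pics/w1c.png

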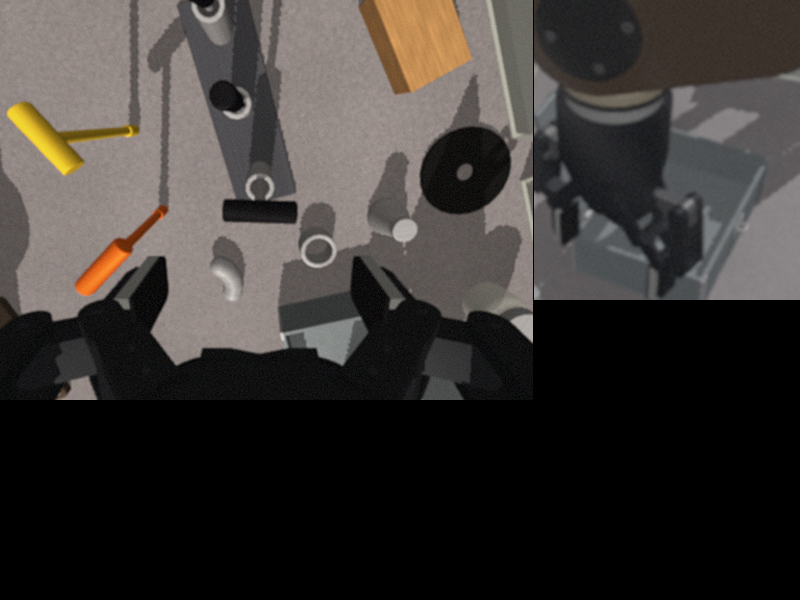

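Wrist view: the bar spans (223,211)–(297,213), almost parallel to the closing line. The tube mouth is at (260,187).

```bash
python3 - <<'E'
from h import *
p=P("wrist");st=ctrl.get_state();Rt=R.from_quat(st["tcp_rot"]).as_matrix()
a=atz(p,(214.1,202.6),.178);b=atz(p,(285.1,204.5),.178);m=atz(p,(249.6,179.5),.096)
print(a,b,np.linalg.norm(a-b),(a+b)/2,m)
print("shift tool",Rt.T@((a+b)/2-st["eef_pos"]),"ang tool",Rt.T@(b-a))
E
```

```text
[0.4922 0.1254 0.178 ] [0.5433 0.1019 0.178 ] 0.05626350414255019 [0.5178 0.1137 0.178 ] [0.5183 0.1146 0.096 ]
shift tool [-0.0011  0.0015  0.0911] ang tool [-0.0016  0.0562 -0.    ]
```

Call:
send_rows:
  steps:
    - [-0.001,0.0015,0.04,1.6,1]
    - [-0.001,0.0015,0.08,1.6,1]
    - [-0.001,0.0015,0.094,1.6,1]
    - [-0.001,0.0015,0.094,1.6,0.5]
    - [-0.001,0.0015,0.094,1.6,0.3]
    - [-0.001,0.0015,0.094,1.6,0.3]
    - [-0.001,0.0015,0.094,1.6,0.2]
    - [-0.001,0.0015,0.094,1.6,0.2]
    - [-0.001,0.0015,0.094,1.6,0.2]
  squeeze: 30

```text
time: 1.85
eef_pos: [0.5183, 0.1146, 0.1774]
tcp_rot: [0.841, 0.54, 0.002, 0.001]
contact_force: [0.6, 0.2, 4.3]
opening: 0.646
finger_force: 35.2
```

Call:
send_rows:
  steps:
    - [0,0,-0.02,0,0.2]
    - [0,0,-0.05,0,0.2]
    - [0,0,-0.09,0,0.2]
    - [0,0,-0.13,0,0.2]
    - [0,0,-0.13,0,0.2]
    - [0,0,-0.13,0,0.2]

```text
time: 2.45
eef_pos: [0.517, 0.1146, 0.306]
tcp_rot: [0.841, 0.54, 0.001, 0.0]
contact_force: [-0.5, -0.5, -2.2]
opening: 0.646
finger_force: 34.6
```

```bash
python3 - <<'E'
from h import *
im=ctrl.read_camera("wrist")[:,:,::-1]
s,d=[ctrl.read_camera(n)[:,:,::-1] for n in ("scene","side")]
o=np.zeros((600,800,3),np.uint8)
o[:300,:400]=cv2.resize(im,(400,300));o[:300,400:]=cv2.resize(s[110:290,190:430],(400,300),interpolation=cv2.INTER_CUBIC)
o[300:,:400]=cv2.resize(d[100:250,230:430],(400,300),interpolation=cv2.INTER_CUBIC)
o[300:,400:]=cv2.resize(d[30:180,210:410],(400,300),interpolation=cv2.INTER_CUBIC)
cv2.imwrite("pics/g1.png",o); print(ctrl.get_state()["eef_pos"])
E
```

```text
[0.5158 0.1145 0.3027]
```

View pics/g1.png

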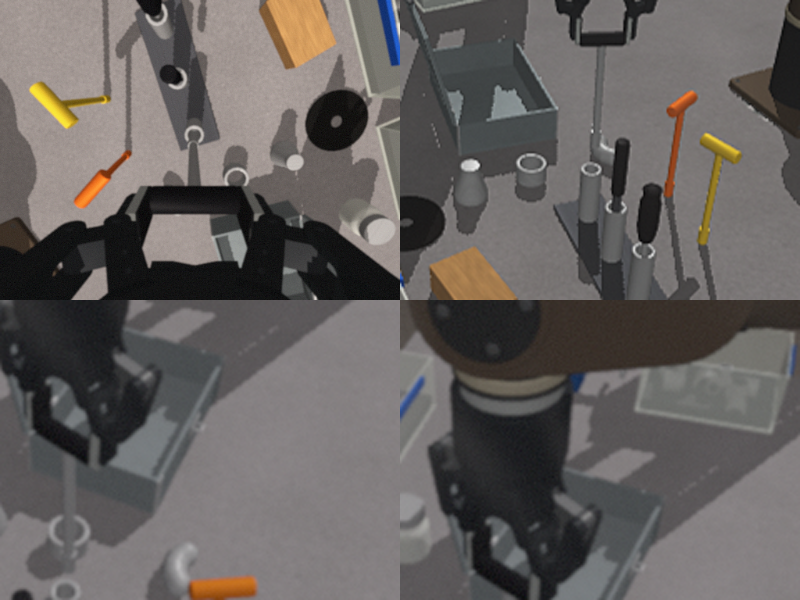

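The key is out of the tube and hanging vertically, held by its bar ends. Next I carry it to just inside the case's +y wall.

Call:
send_rows:
  steps:
    - [-0.04,0.023,0,-3,0.2]
    - [-0.08,0.046,0,-6,0.2]
    - [-0.12,0.07,0,-9,0.2]
    - [-0.16,0.093,0,-12,0.2]
    - [-0.19,0.11,0,-14.3,0.2]
    - [-0.201,0.116,0,-14.3,0.2]
    - [-0.201,0.116,0,-14.3,0.2]
    - [-0.201,0.116,0,-14.3,0.2]
    - [-0.201,0.116,0,-14.3,0.2]

```text
time: 3.5
eef_pos: [0.5386, -0.1149, 0.3049]
tcp_rot: [0.767, 0.641, -0.0, -0.001]
contact_force: [-0.6, 0.6, -1.5]
opening: 0.646
finger_force: 34.6
```

```bash
python3 - <<'E'
from h import *
print(ctrl.get_state()["eef_pos"]);np.save("w2.npy",P("wrist"))
im=ctrl.read_camera("wrist")[:,:,::-1]
s=ctrl.read_camera("scene")[:,:,::-1]
cv2.imwrite("pics/w2r.png",im)
o=np.zeros((600,800,3),np.uint8)
o[:384,:512]=im;o[:252,512:]=cv2.resize(s[80:206,150:294],(288,252),interpolation=cv2.INTER_CUBIC)
d=ctrl.read_camera("side")[:,:,::-1]
o[384:,:288]=cv2.resize(d[40:148,210:354],(288,216),interpolation=cv2.INTER_CUBIC)
cv2.imwrite("pics/w2.png",o)
E
```

```text
[ 0.5386 -0.1149  0.3049]
```

View pics/w2.png

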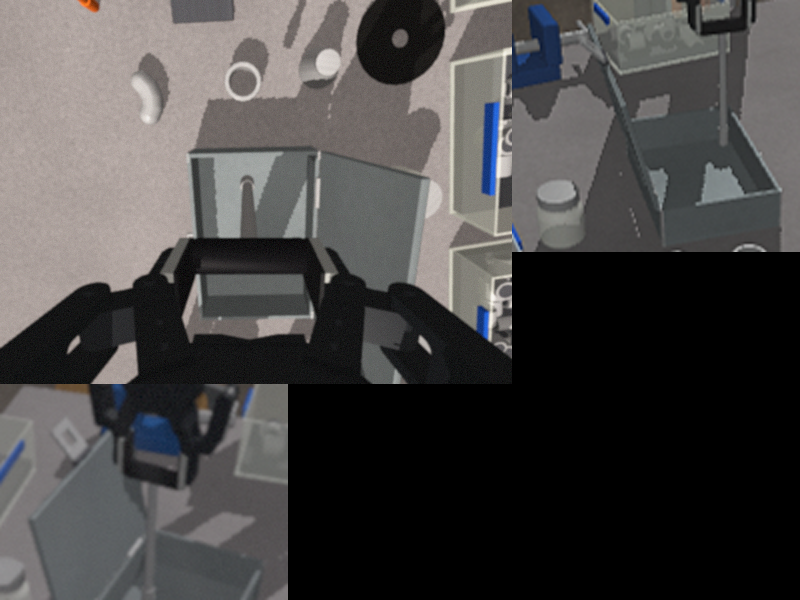

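```bash
python3 - <<'E'
from h import *
p=np.load("w2.npy")
for uv in [(189,152),(318,149),(200,318),(314,318)]: print(atz(p,uv,.06))
s,d=P("scene"),P("side")
print("lid corner +y (wrist,side)",*tri(p,(428,178),d,(227.5,107)))
# lid far corner / hasp: case-plane constraints
o=np.array([.527,-.2115]);
for y in(-10.3,):
    c,si=np.cos(np.radians(y)),np.sin(np.radians(y));Rz=np.array([[c,-si,0],[si,c,0],[0,0,1]])
    # intersect rays with plane case-y = yc
    for n,uv,yc in [("far corner",(273.3,56),-.125),("near corner",(227.5,107),.125),("tipA",(225+47/3,50+25/3),0),("pivB",(225+80/3,50+72/3),0),]:
        C,dd=ray(d,uv);C=Rz.T@(C-[*o,0]);dd=Rz.T@dd
        print(n,C+dd*(yc-C[1])/dd[1])
E
```

```text
[ 0.4676 -0.0821  0.06  ]
[ 0.6292 -0.1075  0.06  ]
[ 0.426 -0.327  0.06 ]
[ 0.5943 -0.3573  0.06  ]
lid corner +y (wrist,side) [ 0.6668 -0.1153  0.2276] 0.0070769254484048146
far corner [ 0.1267 -0.125   0.2199]
near corner [0.1136 0.125  0.2308]
tipA [0.1497 0.     0.2704]
pivB [0.122  0.     0.2384]
```

Call:
send_rows:
  steps:
    - [0,0,0.04,0.8,0.2]
    - [0,0,0.08,0.8,0.2]
    - [0,0,0.105,0.8,0.2]
    - [0,0,0.11,0.8,0.2]
    - [0,0,0.11,0.8,0.2]
    - [0.015,0,0.11,0.8,0.2]
    - [0.03,0,0.11,0.8,0.2]
    - [0.045,0,0.11,0.8,0.2]
    - [0.06,0,0.11,0.8,0.2]
    - [0.075,0,0.11,0.8,0.2]
    - [0.09,0,0.11,0.8,0.2]
    - [0.09,0,0.11,0.8,0.2]
  squeeze: 20

```text
time: 4.85
eef_pos: [0.5554, -0.0257, 0.1961]
tcp_rot: [0.771, 0.636, 0.001, -0.0]
contact_force: [-0.4, -1.2, 1.3]
opening: 0.642
finger_force: 33.5
```

```bash
python3 - <<'E'
from h import *
st=ctrl.get_state();print(st["eef_pos"],st["contact_force"])
s,d=[ctrl.read_camera(n)[:,:,::-1] for n in ("scene","side")]
o=np.zeros((300,800,3),np.uint8)
o[:,:400]=cv2.resize(s[70:220,180:380],(400,300),interpolation=cv2.INTER_CUBIC)
o[:,400:]=cv2.resize(d[80:230,220:420],(400,300),interpolation=cv2.INTER_CUBIC)
cv2.imwrite("pics/t1.png",o)
E
```

```text
[ 0.5554 -0.0257  0.1961] [-0.4379 -1.2255  1.3084]
```

View pics/t1.png

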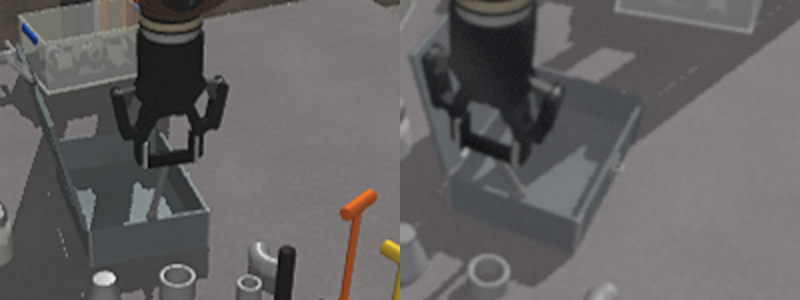

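Call:
send_rows:
  steps:
    - [-0.03,0,0,0,0.2]
    - [-0.07,0,0,0,0.2]
    - [-0.11,0,0,0,0.2]
    - [-0.15,0,0,0,0.2]
    - [-0.185,0,0,0,0.2]
    - [-0.206,0,0,0,0.2]
    - [-0.206,0,0.015,0,0.2]
    - [-0.206,0,0.03,0,0.2]
    - [-0.206,0,0.035,0,0.2]
    - [-0.206,0,0.035,0,0.2]

```text
time: 5.95
eef_pos: [0.5143, -0.2282, 0.1579]
tcp_rot: [0.772, 0.636, -0.0, -0.002]
contact_force: [-0.1, 0.3, -1.6]
opening: 0.644
finger_force: 33.3
```

```bash
python3 - <<'E'
from h import *
st=ctrl.get_state();print(st["eef_pos"],st["contact_force"],st["qpos"])
s,d,w=[ctrl.read_camera(n)[:,:,::-1] for n in ("scene","side","wrist")]
o=np.zeros((600,800,3),np.uint8)
o[:300,:400]=cv2.resize(s[70:220,180:380],(400,300),interpolation=cv2.INTER_CUBIC)
o[:300,400:]=cv2.resize(d[50:200,220:420],(400,300),interpolation=cv2.INTER_CUBIC)
o[300:,:400]=cv2.resize(w,(400,300))
cv2.imwrite("pics/t2.png",o)
E
```

```text
[ 0.5143 -0.2282  0.1579] [-0.1021  0.2702 -1.6111] [-0.5982  0.125   1.9218  0.0006  1.0995 -0.4059]
```

View pics/t2.png

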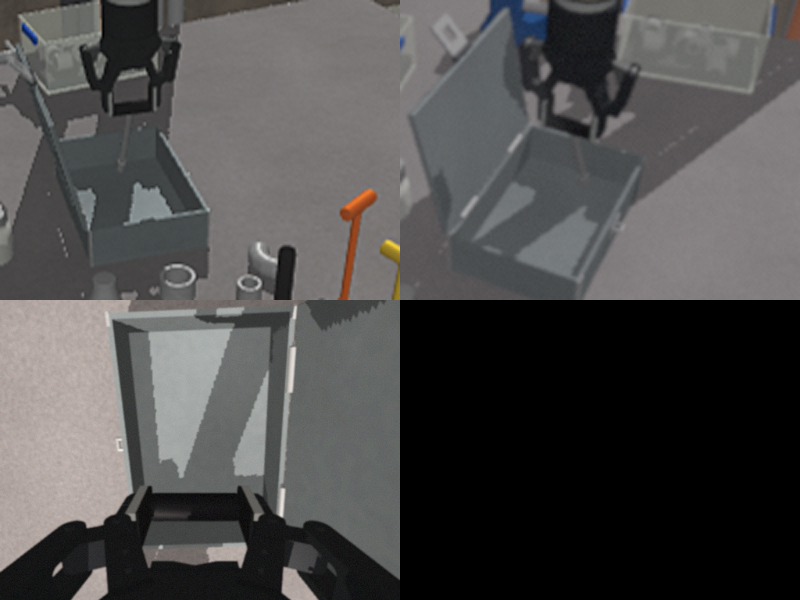

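Rod tilted toward −y as intended, foot tip at scene (240.5,153.5) / side (312.5,137.5); the catch is at wrist (152,184).

```bash
python3 - <<'E'
from h import *
print(tri(P("scene"),(240.5,153.5),P("side"),(312.5,137.5)))
w=P("wrist");print("catch",atz(w,(152.3,184.3),.04))
for uv in [(138,25),(378,14),(157,315)]: print(atz(w,uv,.06))
E
```

```text
(array([ 0.4969, -0.3117,  0.0141]), np.float64(0.011589924133689058))
catch [ 0.4344 -0.2061  0.04  ]
[ 0.4643 -0.0897  0.06  ]
[ 0.6305 -0.1153  0.06  ]
[ 0.4113 -0.3234  0.06  ]
```

Call:
send_rows:
  steps:
    - [0.006,0,0.006,0,0.2]
    - [0.012,0,0.011,0,0.2]
    - [0.018,0,0.015,0,0.2]
    - [0.024,0,0.02,0,0.2]
    - [0.03,0,0.025,0,0.2]
    - [0.035,0,0.03,0,0.2]
    - [0.04,0,0.035,0,0.2]
    - [0.045,0,0.04,0,0.2]
    - [0.05,0,0.046,0,0.2]
    - [0.056,0,0.054,0,0.2]
    - [0.0615,0,0.063,0,0.2]
    - [0.0615,0,0.063,0,0.2]

```text
time: 7.3
eef_pos: [0.5281, -0.1685, 0.0977]
tcp_rot: [0.771, 0.636, 0.0, 0.001]
contact_force: [0.2, 0.9, 1.4]
opening: 0.645
finger_force: 37.0
```

Call:
send_rows:
  steps:
    - [0.004,0,0.008,0,0.2]
    - [0.008,0,0.016,0,0.2]
    - [0.0125,0,0.026,0,0.2]
    - [0.016,0,0.036,0,0.2]
    - [0.018,0,0.045,0,0.2]
    - [0.0195,0,0.054,0,0.2]
    - [0.021,0,0.062,0,0.2]
    - [0.022,0,0.07,0,0.2]
    - [0.0225,0,0.076,0,0.2]
    - [0.0225,0,0.079,0,0.2]
    - [0.0225,0,0.079,0,0.2]

```text
time: 8.4
eef_pos: [0.531, -0.1476, 0.0178]
tcp_rot: [0.772, 0.635, -0.0, -0.001]
contact_force: [0.4, 0.9, 0.7]
opening: 0.645
finger_force: 36.6
```

Call:
send_rows:
  steps:
    - [0,0,0.001,0,0.2]
    - [0,0,0.002,0,0.2]
    - [0,0,0.003,0,0.2]
    - [0,0,0.004,0,0.2]
    - [0,0,0.004,0,0.2]

```text
time: 8.9
eef_pos: [0.5315, -0.1477, 0.0143]
tcp_rot: [0.772, 0.635, 0.0, 0.0]
contact_force: [-0.6, 1.9, 1.1]
opening: 0.647
finger_force: 36.6
```

```bash
python3 - <<'E'
from h import *
st=ctrl.get_state();print(st["eef_pos"],st["contact_force"],st["qpos"])
E
```

```text
[ 0.5315 -0.1477  0.0143] [-0.6411  1.8856  1.1031] [-0.455   0.3162  2.0055 -0.0001  0.8196 -0.2615]
```

One more millimetre, then a gentle release.

Call:
send_rows:
  steps:
    - [0,0,0.0005,0,0.2]
    - [0,0,0.001,0,0.2]
    - [0,0,0.001,0,0.4]
    - [0,0,0.001,0,0.5]
    - [0,0,0.001,0,0.6]
    - [0,0,0.001,0,0.6]

```text
time: 9.5
eef_pos: [0.5314, -0.1478, 0.0133]
tcp_rot: [0.772, 0.635, 0.0, 0.0]
contact_force: [0.4, -0.4, -0.9]
opening: 0.799
finger_force: 0.0
```

Call:
send_rows:
  steps:
    - [0,0,-0.02,0,0.6]
    - [0,0,-0.06,0,0.6]
    - [0,0,-0.11,0,0.4]
    - [0,0,-0.16,0,0]
    - [0,0,-0.21,0,-0.5]
    - [0,0,-0.26,-1.5,-1]
    - [0,0,-0.292,-1.5,-1]
    - [0,0,-0.292,-1.5,-1]
    - [0,0,-0.292,-1.5,-1]
  squeeze: 40

```text
time: 10.4
eef_pos: [0.5315, -0.1478, 0.306]
tcp_rot: [0.764, 0.645, 0.0, 0.001]
contact_force: [0.5, 0.1, -1.2]
opening: 0.001
finger_force: 0.0
```

```bash
python3 - <<'E'
from h import *
st=ctrl.get_state();print(st["eef_pos"],st["opening"])
s,d,w=[ctrl.read_camera(n)[:,:,::-1] for n in ("scene","side","wrist")]
o=np.zeros((600,800,3),np.uint8)
o[:300,:400]=cv2.resize(s[70:220,180:380],(400,300),interpolation=cv2.INTER_CUBIC)
o[:300,400:]=cv2.resize(d[30:180,220:420],(400,300),interpolation=cv2.INTER_CUBIC)
o[300:,:400]=cv2.resize(w,(400,300))
cv2.imwrite("pics/k1.png",o)
E
```

```text
[ 0.5315 -0.1478  0.306 ] 0.0012658160757046905
```

View pics/k1.png

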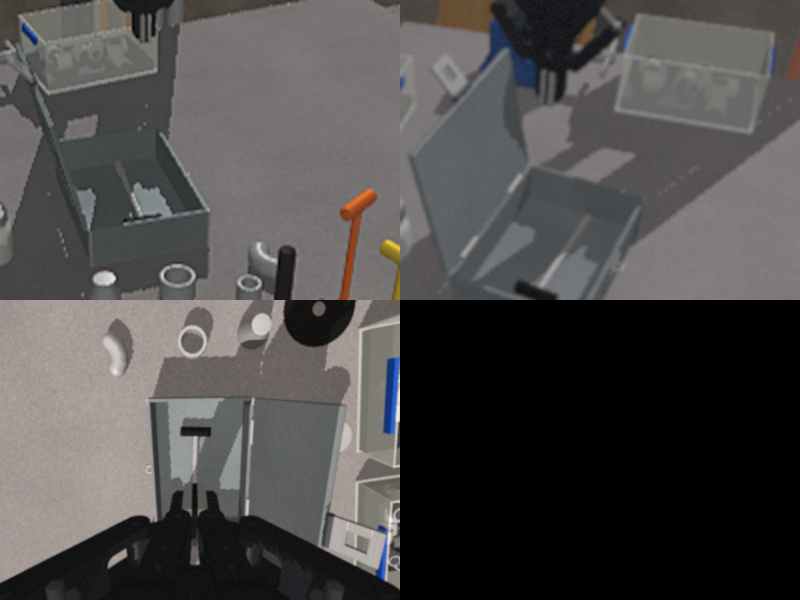

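The key lies flat in the case: wrist crop bar (195,432), rod toward (195,500). Next I go over the lid and behind its free edge.

Call:
send_rows:
  steps:
    - [0,0.03,0,0,-1]
    - [0,0.07,0,0,-1]
    - [0,0.11,0,0,-1]
    - [0,0.15,0,0,-1]
    - [0,0.185,0,0,-1]
    - [0,0.185,0,0,-1]
    - [0,0.185,0.03,0,-1]
    - [0,0.185,0.06,0,-1]
    - [0,0.185,0.091,0,-1]
    - [0,0.185,0.091,0,-1]
    - [0,0.185,0.091,0,-1]

```text
time: 11.65
eef_pos: [0.7127, -0.1782, 0.2129]
tcp_rot: [0.764, 0.645, -0.001, -0.002]
contact_force: [0.5, 0.4, 1.0]
opening: -0.001
finger_force: 0.0
```

Call:
send_rows:
  steps:
    - [0,-0.02,0,0,-1]
    - [0,-0.035,0,0,-1]
    - [0,-0.05,0,0,-1]
    - [0,-0.065,0,0,-1]
    - [0,-0.08,0,0,-1]
    - [0,-0.095,0,0,-1]
    - [0,-0.11,0,0,-1]
    - [0,-0.125,0,0,-1]
    - [0,-0.138,0,0,-1]
    - [0,-0.149,0.002,0,-1]
    - [0,-0.149,0.002,0,-1]

```text
time: 12.75
eef_pos: [0.5665, -0.1537, 0.2142]
tcp_rot: [0.764, 0.645, 0.0, 0.001]
contact_force: [-0.7, 0.0, -0.2]
opening: 0.001
finger_force: 0.0
```

```bash
python3 - <<'E'
from h import *
st=ctrl.get_state();print(st["eef_pos"],st["contact_force"],st["qpos"])
d=ctrl.read_camera("scene")[:,:,::-1]; cv2.imwrite("pics/l1.png",d)
E
```

```text
[ 0.5665 -0.1537  0.2142] [-0.6557  0.0494 -0.1908] [-0.4376  0.115   1.8232 -0.0001  1.2011 -0.2699]
```

Call:
send_rows:
  steps:
    - [0,-0.012,0.007,0,-1]
    - [0,-0.024,0.016,0,-1]
    - [0,-0.035,0.024,0,-1]
    - [0,-0.045,0.034,0,-1]
    - [0,-0.054,0.044,0,-1]

```text
time: 13.3
eef_pos: [0.514, -0.1451, 0.1689]
tcp_rot: [0.764, 0.645, 0.0, 0.001]
contact_force: [0.9, -0.2, 1.4]
opening: -0.001
finger_force: 0.4
```

```bash
python3 - <<'E'
from h import *
d=ctrl.read_camera("side")[:,:,::-1].astype(int); o=cv2.imread("pics/side0.png").astype(int)
cv2.imwrite("pics/l2.png",d)
p=P("side");c,s=np.cos(np.radians(-9.4)),np.sin(np.radians(-9.4))
def W(x,y,z): return (.528+c*x-s*y,-.218+s*x+c*y,z)
for y in(-.1,-.06,.1):
  for phi in (102,38):
    for r in (.05,.1,.14,.16):
        f=np.radians(phi);X=W(.085-r*np.cos(f)+.004*np.sin(f),y,.0605+r*np.sin(f)+.004*np.cos(f))
        u,v=proj(p,X).round().astype(int); print(y,phi,r,(u,v),"now",d[v-1:v+2,u-1:u+2].mean((0,1)).round(),"start",o[v-1:v+2,u-1:u+2].mean((0,1)).round())
E
```

```text
-0.1 102 0.05 (np.int64(277), np.int64(100)) now [35. 32. 31.] start [95. 92. 88.]
-0.1 102 0.1 (np.int64(274), np.int64(83)) now [88. 86. 90.] start [76. 74. 71.]
-0.1 102 0.14 (np.int64(271), np.int64(69)) now [84. 53. 33.] start [102. 100.  96.]
-0.1 102 0.16 (np.int64(270), np.int64(61)) now [84. 52. 34.] start [104. 101.  98.]
-0.1 38 0.05 (np.int64(294), np.int64(109)) now [46. 44. 44.] start [110. 109. 113.]
-0.1 38 0.1 (np.int64(309), np.int64(104)) now [30. 27. 25.] start [85. 85. 88.]
-0.1 38 0.14 (np.int64(321), np.int64(99)) now [51. 50. 47.] start [84. 84. 87.]
-0.1 38 0.16 (np.int64(328), np.int64(96)) now [88. 85. 81.] start [84. 83. 87.]
-0.06 102 0.05 (np.int64(270), np.int64(108)) now [125. 124. 129.] start [103. 101.  96.]
-0.06 102 0.1 (np.int64(267), np.int64(91)) now [101. 100. 104.] start [103. 100.  96.]
-0.06 102 0.14 (np.int64(264), np.int64(76)) now [84. 84. 87.] start [102. 100.  95.]
-0.06 102 0.16 (np.int64(263), np.int64(69)) now [82. 55. 41.] start [104. 101.  97.]
-0.06 38 0.05 (np.int64(288), np.int64(118)) now [50. 48. 47.] start [81. 79. 76.]
-0.06
[... 334 characters left out ...]
0.1 102 0.1 (np.int64(237), np.int64(127)) now [126. 124. 128.] start [105. 103.  99.]
0.1 102 0.14 (np.int64(233), np.int64(112)) now [125. 124. 129.] start [43. 40. 39.]
0.1 102 0.16 (np.int64(231), np.int64(104)) now [124. 123. 128.] start [48. 46. 45.]
0.1 38 0.05 (np.int64(261), np.int64(155)) now [75. 73. 70.] start [86. 84. 80.]
0.1 38 0.1 (np.int64(277), np.int64(151)) now [90. 88. 85.] start [121. 117. 113.]
0.1 38 0.14 (np.int64(290), np.int64(147)) now [78. 76. 73.] start [84. 82. 79.]
0.1 38 0.16 (np.int64(297), np.int64(144)) now [92. 90. 86.] start [85. 82. 79.][ WARN:0@1.280] global loadsave.cpp:1063 imwrite_ Unsupported depth image for selected encoder is fallbacked to CV_8U.
```

Call:
send_rows:
  steps:
    - [0,-0.008,0.0115,0,-1]
    - [0,-0.015,0.024,0,-1]
    - [0,-0.021,0.036,0,-1]
    - [0,-0.025,0.05,0,-1]
    - [0,-0.0295,0.063,0,-1]
    - [0,-0.031,0.072,0,-1]
    - [0,-0.033,0.08,0,-1]
    - [0,-0.033,0.086,0,-1]
    - [0,-0.033,0.09,0,-1]
    - [0,-0.033,0.09,0,-1]

```text
time: 14.35
eef_pos: [0.481, -0.1391, 0.0779]
tcp_rot: [0.764, 0.645, -0.0, -0.0]
contact_force: [-0.1, -0.4, -0.2]
opening: 0.003
finger_force: 0.0
```

Call:
send_rows:
  steps:
    - [0,0,0.002,0,-1]
    - [0,0,0.004,0,-1]
    - [0,0,0.005,0,-1]
    - [0,0,0.005,0,-1]

```text
time: 14.75
eef_pos: [0.4818, -0.1395, 0.0764]
tcp_rot: [0.764, 0.646, -0.0, -0.0]
contact_force: [-6.9, 2.9, 14.8]
opening: 0.003
finger_force: 7.4
```

Lid is shut: hard stop at the expected height with 15 N. Raise, turn 90° so that the narrow side faces the case, and go above the hasp, beside the staple.

Call:
send_rows:
  steps:
    - [0,0,-0.03,8,-1]
    - [0,0,-0.07,16,-1]
    - [-0.01,-0.01,-0.07,24,-1]
    - [-0.02,-0.02,-0.07,32,-1]
    - [-0.03,-0.03,-0.07,40,-1]
    - [-0.04,-0.04,-0.07,48,-1]
    - [-0.05,-0.05,-0.07,56,-1]
    - [-0.05,-0.056,-0.07,64,-1]
    - [-0.05,-0.056,-0.07,72,-1]
    - [-0.05,-0.056,-0.07,80,-1]
    - [-0.05,-0.056,-0.07,88,-1]
    - [-0.05,-0.056,-0.07,90,-1]

```text
time: 15.95
eef_pos: [0.4178, -0.1793, 0.1438]
tcp_rot: [0.996, -0.085, 0.0, 0.0]
contact_force: [-0.6, -0.7, -0.3]
opening: 0.003
finger_force: 0.0
```

```bash
python3 - <<'E'
from h import *
st=ctrl.get_state();e=st["eef_pos"];print(e,st["qpos"],R.from_quat(st["tcp_rot"]).as_matrix()[:,:2].T)
r=e[:2]-[.528,-.218];c,s=np.cos(np.radians(-9.4)),np.sin(np.radians(-9.4));print(c*r[0]+s*r[1],-s*r[0]+c*r[1])
s,d,w=[ctrl.read_camera(n)[:,:,::-1] for n in ("scene","side","wrist")]
o=np.zeros((600,800,3),np.uint8)
o[:300,:400]=cv2.resize(s[100:220,180:340],(400,300),interpolation=cv2.INTER_CUBIC)
o[:300,400:]=cv2.resize(d[90:210,250:410],(400,300),interpolation=cv2.INTER_CUBIC)
o[300:,:400]=cv2.resize(w,(400,300))
cv2.imwrite("pics/h1.png",o)
p=P("side")
C=np.cos(np.radians(-9.4));S=np.sin(np.radians(-9.4))
W=lambda x,y,z:(.528+C*x-S*y,-.218+S*x+C*y,z)
for X in [(-.091,0,.064),(-.129,0,.085),(-.091,0,.02)]: print(X,proj(p,W(*X)),proj(P("wrist"),W(*X)))
E
```

```text
[ 0.4178 -0.1793  0.1438] [-0.6293 -0.1078  2.1849  0.      1.0633  1.1123] [[ 0.9854 -0.17    0.001 ]
 [-0.17   -0.9854  0.0005]]
-0.1150523355188681 0.020144333059865304
(-0.091, 0, 0.064) [329.1835 156.4584] [274.2551 177.8014]
(-0.129, 0, 0.085) [345.4446 154.9165] [275.658  237.2789]
(-0.091, 0, 0.02) [326.79   169.0075] [270.0878 167.0817]
```

Call:
send_rows:
  steps:
    - [0,0,0.02,0,-1]
    - [0,0,0.035,0,-1]
    - [0,0,0.045,0,-1]
    - [0,0,0.055,0,-1]
    - [0,0,0.065,0,-1]
    - [0,0,0.075,0,-1]
    - [0,0,0.085,0,-1]
    - [0,0,0.095,0,-1]
    - [0,0,0.1,0,-1]
    - [0,0,0.104,0,-1]
    - [0,0,0.104,0,-1]

```text
time: 17.2
eef_pos: [0.4171, -0.1788, 0.0386]
tcp_rot: [0.996, -0.084, -0.001, -0.0]
contact_force: [-0.5, -0.0, 0.2]
opening: 0.001
finger_force: 0.0
```

Call:
send_rows:
  steps:
    - [0.003,0,0,0,-1]
    - [0.006,0,0,0,-1]
    - [0.008,0,0,0,-1]
    - [0.01,0,0,0,-1]
    - [0.01,0,0,0,-1]

```text
time: 17.7
eef_pos: [0.4278, -0.1809, 0.0395]
tcp_rot: [0.996, -0.084, 0.0, 0.0]
contact_force: [0.0, -0.2, 0.5]
opening: -0.0
finger_force: 0.2
```

Call:
send_rows:
  steps:
    - [0.0015,0,0,0,-1]
    - [0.003,0,0,0,-1]
    - [0.0045,0,0,0,-1]
    - [0.0045,0,0,0,-1]

```text
time: 18.1
eef_pos: [0.4285, -0.181, 0.0392]
tcp_rot: [0.997, -0.083, -0.005, -0.001]
contact_force: [-14.0, -1.0, 10.7]
opening: -0.003
finger_force: 7.1
```

Call:
send_rows:
  steps:
    - [-0.006,0,0,0,-1]
    - [-0.014,0,0,0,-1]
    - [-0.018,0,0,0,-1]
    - [-0.018,0,-0.04,0,-1]
    - [-0.018,0,-0.08,0,-1]
    - [-0.018,0,-0.12,0,-1]
    - [-0.018,-0.04,-0.15,0,-1]
    - [-0.018,-0.09,-0.18,0,-1]
    - [-0.018,-0.13,-0.18,0,-1]
    - [-0.018,-0.13,-0.18,0,-1]

```text
time: 19.1
eef_pos: [0.4368, -0.0463, 0.2213]
tcp_rot: [0.997, -0.08, 0.002, -0.0]
contact_force: [0.2, -0.9, -0.6]
opening: -0.001
finger_force: 0.0
```

```bash
python3 - <<'E'
from h import *
print(ctrl.get_state()["eef_pos"])
s,d,w=[ctrl.read_camera(n)[:,:,::-1] for n in ("scene","side","wrist")]
o=np.zeros((600,800,3),np.uint8)
o[:300,:400]=cv2.resize(s[120:300,190:430],(400,300),interpolation=cv2.INTER_CUBIC)
o[:300,400:]=cv2.resize(d[90:210,250:410],(400,300),interpolation=cv2.INTER_CUBIC)
o[300:,:400]=cv2.resize(w,(400,300))
o[300:,400:]=cv2.resize(d[130:190,295:375],(400,300),interpolation=cv2.INTER_CUBIC)
cv2.imwrite("pics/f1.png",o)
E
```

```text
[ 0.4368 -0.0463  0.2213]
```

View pics/f1.png

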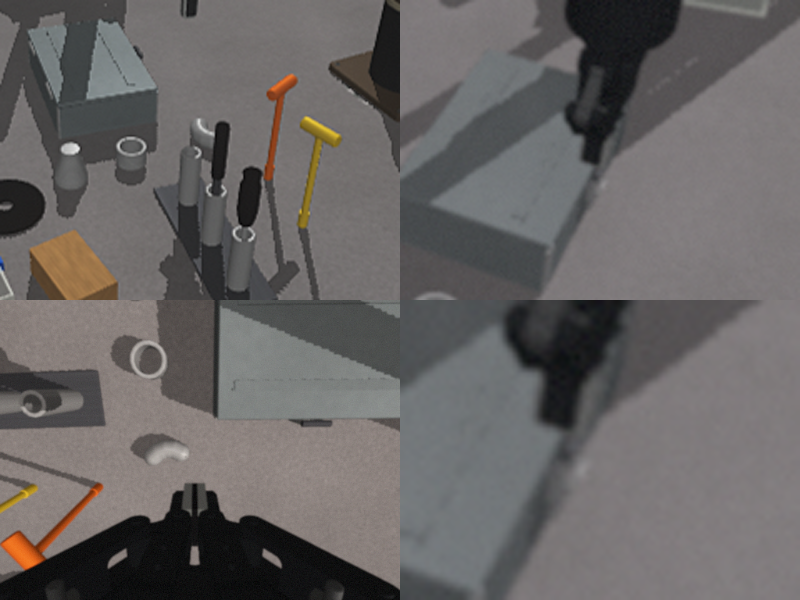

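The lid is flat and the hasp hangs close against the front: a thin strip at wrist (317,422), with the staple glinting through at side crop (600,185). The other tools and bench items are still in place, and the arm is clear.

```bash
python3 -c "
from plant import ctrl
print(ctrl.sign_off())"
```

```text
the job is handed in; nothing more can be done
None
```

The job is handed in: the key lies flat in the case, the lid is fully shut and the hasp is down flat over the catch. Nothing else on the bench was moved, and it took about 19 s of the 72 s allowed.

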